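Find the stamped kit box and push it onto the dispatch line

TASK

Tip both upright white kit boxes over towards the robot, one after the other, so that each lies on its side with its underside facing away from the robot and can be inspected; exactly one is stamped underneath with a ring and cross. Once both are down, push the stamped box, still lying, away from the robot until it lies across the white tape line, with part of it beyond the tape and part on the robot's side, and leave the plain box lying on the robot's side of the tape. Only push with the fingers: never grip or lift a box, and do not disturb the other things on the bench.

Things in the scene. Friction and masses are not known exactly. Their poses are not given: they have to be found in the camera images.
- kit_left: white lidded kit box, the left one (+ y) of two alike: 80 mm (x) by 104 mm (y) by 120 mm tall, 0.3 to 0.55 kg, closed top, flat sides. Origin: centre of its underside, z up through the lid; upright at first, x away from the robot, yaw up to 0.18 rad. Tipped onto its -x face it is 80 mm high, x points up, and it reaches 120 mm from the underside towards the robot
- kit_right: white lidded kit box, the right one (- y) of two alike: 80 mm (x) by 104 mm (y) by 120 mm tall, 0.3 to 0.55 kg, closed top, flat sides. Origin: centre of its underside, z up through the lid; upright at first, x away from the robot, yaw up to 0.18 rad. Tipped onto its -x face it is 80 mm high, x points up, and it reaches 120 mm from the underside towards the robot
- kit_left_pull (a point): top middle of the left box's far (+x) face, 110 mm above its underside. Pulled towards the robot here, on the outside of this face, the box tips over its lower edge on the robot's side with little sliding; past about 0.59 rad it falls over by itself
- kit_left_window (a point): centre of the left box's underside: a 62 mm square window with a round white insert 66 mm across, 3 mm behind it. One box's insert bears a dark stamp, a 55 mm ring around a cross; the other's is plain white. Which box has it varies; once the box is tipped it faces the scene camera
- kit_right_pull (a point): top middle of the right box's far (+x) face, 110 mm above its underside. Pulled towards the robot here, on the outside of this face, the box tips over its lower edge on the robot's side with little sliding; past about 0.59 rad it falls over by itself
- kit_right_window (a point): centre of the right box's underside: a 62 mm square window with a round white insert 66 mm across, 3 mm behind it. One box's insert bears a dark stamp, a 55 mm ring around a cross; the other's is plain white. Which box has it varies; once the box is tipped it faces the scene camera
- insert_stamped: the stamped round insert, 66 mm across and 5 mm thick, dark ring and cross on its outer face; seated loosely (2 mm) in the underside of one of the two boxes, which one varies, and unseen until that box is tipped. Origin: centre of its stamped face
- insert_blank: the plain white insert of the same size, seated likewise in the underside of the other box. Origin: centre of its outer face
- tape_line: straight white tape stuck flat on the bench (no height to catch on), 25 mm wide and 560 mm long, running left to right; origin at its centre, its x axis points across it away from the robot (turned by up to 0.06 rad), its y axis along it
- vial: small vial, 26 mm diameter, 60 mm tall, between the two kit boxes; a bystander, origin at the centre of its underside, to be left alone
- jar: squat jar, 64 mm diameter, 75 mm tall; a bystander, origin at the centre of its underside, to be left alone
- reagent: amber bottle, 60 mm diameter, 120 mm tall; a bystander, origin at the centre of its underside, to be left alone
- pot: small lidded sample pot, 30 mm diameter, 40 mm tall, nearer the robot between the kit boxes; a bystander, origin at the centre of its underside, to be left alone
- tube_rack: white rack with tubes, 70 x 160 mm, 97 mm tall; a bystander, origin at the centre of its underside, to be left alone
- tip_box: pipette tip box, 85 x 122 mm, 59 mm tall; a bystander, origin at the centre of its underside, to be left alone
- cup: plastic cup, 70 mm diameter, 80 mm tall; a bystander, origin at the centre of its underside, to be left alone
Not all that is in view belongs to the job. Leave any orange, purple or yellow look-alike of the kit_right alone.

How it is judged:
By the outcome, as a careful person would: the job done as asked, in the order asked, and still so for the second after the job is handed in, with the robot touching nothing.
It also fails if it takes over 70 s, if anything falls off the work surface, if the arm or the gripper's body presses on something with over 40 N, if the wrist force passes 120 N, or if a joint passes its speed limit or range.

ROBOT

A 6-joint arm with a two-finger parallel gripper is mounted at the origin on the work surface. World frame = base frame: x ahead of the robot, y to its left, z up, the work surface at z = 0. Lengths are in m, angles in degrees, forces in N, time in s.
With the tool pointing down it reaches from about 0.3 to 0.75 m from the base axis. Payload 8.5 kg.
Tool frame: the origin (TCP) lies midway between the tips of the shut fingers; the grasp point (between the pads) lies 19 mm behind it; z points along the fingers, y is the direction in which the jaws open and shut (so a half turn about z gives the same grasp; the last joint's range is limited). The gripper opens to 85 mm and grips with 20 to 120 N. Pads are 22 mm wide; open, the fingers measure 114 mm over their backs; the gripper's body (76 mm by 85 mm) begins 54 mm behind the grasp point. The pads swing forward as they close: fully open they stand 13 mm farther back than shut.
Start: joints at [61.232, 21.807, 74.336, -0, 83.858, -12.336], TCP at [0.156, 0.528, 0.231] pointing down, gripper open.
Joint ranges: [-178.18, 178.18], [-50.72, 133.34], [12.68, 142.11], [-81.47, 261.47], [9.98, 163.14], [-165.26, 165.26]. Speed limits (degrees/s): [136.94, 136.94, 180, 180, 180, 180].

INTERFACE

Orientations are given as a 3x3 rotation matrix whose columns are the frame's x, y, z axes.
In Python, from rig import env, viewer, ticket gives the robot as it stands. The module is installed in compiled form; this text tells all that it offers.
- The arm moves only by the shell command python3 -m pendant 'ROWS' [FORCE]. ROWS is JSON, a list of rows, each a list of 3 entries, a list of its own where there are three numbers: the shift along the world's x, y, z in mm, then the turn about the world's z in rad, then the opening, from -1 (shut) to 1 (fully open). A call has 1 to 12 rows; each row shifts and turns the pose as measured when the row begins; what a row does not reach is not made up. A row lasts 1/8 s, in which the tool goes at most 62.5 mm and 10.7 degrees, less where a joint would pass 70% of its speed; a pose out of reach is approached as far as the arm can. A call with a gripper value outside its range is refused whole. The fingers move at their own pace and stop on an object; FORCE is the grip in N (left out, the last holds). Time passes only in rows, so rows that do not move let the fingers close. It gives the time, the measured TCP pose, the force and the opening at its end, in the units of the state.
- env.observe(): the state, without advancing time (a new reading comes with each control period).
- viewer.get_image(name): name is "scene" or "top"; returns (picture, depth): 400x640x3 uint8, red, green, blue; 400x640 float32, m along the optical axis (not along the pixel's ray), 0 where there is no reading.
- viewer.camera_params(name): a dict with "fx", "fy", "cx", "cy" (pixels), "rvec" (rotation vector, rad) and "tvec" (3), from world to camera coordinates, as OpenCV has them. Camera axes: x right, y down, z forward; pixel columns grow to the right and rows downward; lengths in m; the calibration is good to about 2 mm. A picture is of the moment at which its call begins. camera_params takes no time and is no camera call.
- ticket.close_job(): hands the job in, once; it reports no verdict.
The state is a dict: "time_s": time; "q": joint angles; "qvel": joint speeds; "joint_efforts": joint torques, N m; "position": TCP position; "tool_rot": TCP orientation; "ft_force": force on the tool from outside, world axes, zero at the start; "wrist_torque": the same for the moment, N m; "grip_width": finger opening in m.
Only numpy, scipy, OpenCV 4.12 (cv2) and the standard library are available. Lean on these libraries where they do the work, as an engineer would, in place of code of your own. Each camera call takes 0.05 s, during which the arm holds its last target. There are 200 camera calls.

## Working session

There is one attempt and no reset: what is moved stays moved. The work goes in short steps, Python scripts to look and compute and a shell command to move; the robot and the scene stay as the last step left them, time stands still between calls to the robot, and variables do not carry over. Pictures are saved under pics/ and viewed, about 8 in all and at most 12, crops included, and the job is handed in when it is done.

```bash
mkdir -p pics; cat > h.py <<'E'
import numpy as np, cv2
from rig import env, viewer, ticket
def cam(n):
    p=viewer.camera_params(n);R=cv2.Rodrigues(np.array(p['rvec'],float))[0];return p,R,np.array(p['tvec'],float).ravel()
def pts(n,d):
    p,R,t=cam(n);v,u=np.mgrid[0:400,0:640]
    c=np.stack([(u-p['cx'])/p['fx']*d,(v-p['cy'])/p['fy']*d,d],-1);return (c-t)@R
def proj(n,X):
    p,R,t=cam(n);c=np.atleast_2d(X)@R.T+t;return np.c_[c[:,0]/c[:,2]*p['fx']+p['cx'],c[:,1]/c[:,2]*p['fy']+p['cy']]
def save(f,a): cv2.imwrite('pics/'+f,a[...,::-1])
E
python3 - <<'E'
from h import *
a,d=viewer.get_image('scene');b,e=viewer.get_image('top')
save('s0.png',a);save('t0.png',b);np.savez('i0.npz',a=a,d=d,b=b,e=e)
for n in('scene','top'):
    p,R,t=cam(n);print(n,-R.T@t,R[2])
P=pts('top',e)
# tops at z~.12
m=((abs(P[...,2]-.12)<.006)&(e>0)).astype(np.uint8)
n,l,s,c=cv2.connectedComponentsWithStats(m)
for i in range(1,n):
    if s[i,4]>100:
        q=P[l==i]; r=cv2.minAreaRect((q[:,:2]*1000).astype(np.float32)); print(s[i],np.round(c[i]),r,b[l==i].mean(0).round(),q[:,2].mean())
E
```

```text
scene [1.17914535 0.17365372 0.76311258] [-0.7186877  -0.17425984 -0.673143  ]
top [0.18803732 0.01119279 1.47617503] [ 0.17953253  0.00988795 -0.98370234]
[ 109   60   65   61 1481] [144.  92.] ((797.1285400390625, 558.2653198242188), (198.19313049316406, 199.36256408691406), 89.38809204101562) [204. 207. 200.] 0.11883222102127562
[347 134  37  30 876] [365. 149.] ((599.7688598632812, -129.72801208496094), (104.15065002441406, 81.60879516601562), 83.0421142578125) [179. 183. 179.] 0.11935425177202263
[256 138  36  28 858] [273. 151.] ((593.9938354492188, 146.38534545898438), (104.40258026123047, 82.75137329101562), 86.58946228027344) [179. 183. 179.] 0.1194149153077271
[381 211  41  44 964] [401. 233.] ((344.88336181640625, -227.43011474609375), (103.51561737060547, 81.44050598144531), 25.698238372802734) [179. 118.  53.] 0.11933464565878557
[327 216  35  41 932] [344. 236.] ((335.8825378417969, -61.29890441894531), (104.15403747558594, 80.06454467773438), 13.84319019317627) [114.  70. 142.] 0.11930957228551105
[ 417  265   40   44 1019] [436. 287.] ((189.5883331298828, -322.7769470214844), (104.10908508300781, 81.86817169189453), 19.186872482299805) [180. 181.  64.] 0.11929586007671232
```

View pics/t0.png

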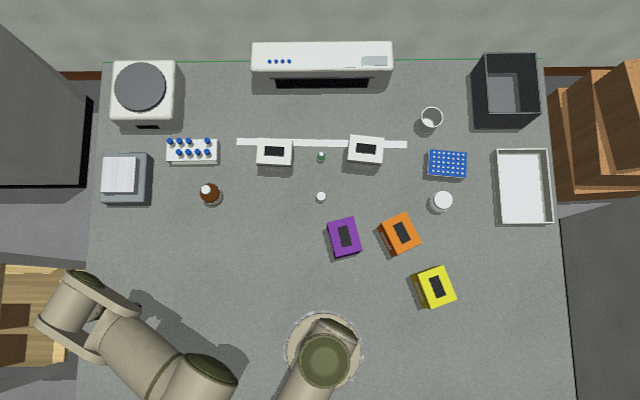

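View pics/s0.png

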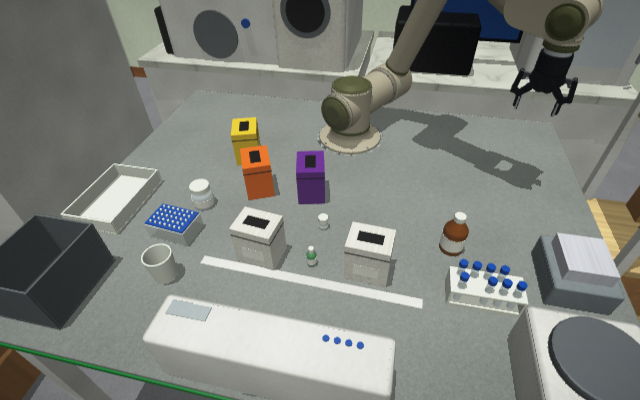

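The top view shows white kit boxes at (273,151) and (365,149). The purple (344,236), orange (401,233) and yellow (436,287) boxes are decoys. The scene view agrees: the white boxes are at (370,250) and (258,235), next to the tape. Next I'll confirm with a crop and measure the tape and bystanders.

```bash
cat > tape.py <<'E'
from h import *
z=np.load('i0.npz');b=z['b'];P=pts('top',z['e'])
m=((b.min(-1)>195)&(P[...,2]<.015)&(P[...,0]>.5)&(P[...,0]<.75)&(abs(P[...,1])<.4)).astype(np.uint8)
n,l,s,c=cv2.connectedComponentsWithStats(m)
for i in range(1,n):
    if s[i,4]>40: print(s[i])
q=P[(l>0)&(s[l,4]>40)][:,:2]*1000
L=cv2.minAreaRect(q.astype(np.float32));vx,vy,x0,y0=cv2.fitLine(q.astype(np.float32),cv2.DIST_HUBER,0,.01,.01).ravel();print(L,'line x = %.1f + %.4f y'%(x0-y0*vx/vy,vx/vy))
m=((P[...,2]>.03)&(P[...,0]>.3)&(P[...,0]<.75)&(abs(P[...,1])<.42)).astype(np.uint8)
n,l,s,c=cv2.connectedComponentsWithStats(m)
for i in range(1,n):
    if s[i,4]>8:
        q=P[l==i];print(c[i].round(),(q.min(0)*1000).round(),(q.max(0)*1000).round())
E
python3 tape.py; python3 - <<'E'
from h import *
o=env.observe();print(o['position'],np.round(o['tool_rot'],3),o['grip_width'])
b=np.load('i0.npz')['b'];save('crop.png',cv2.resize(b[120:260,240:440],None,fx=4,fy=4,interpolation=cv2.INTER_CUBIC))
E
```

```text
[422 119  11   7  54]
[237 138  21   7 138]
[291 139  57   8 365]
[383 140  24   8 167]
((661.9093627929688, -45.628997802734375), (89.93588256835938, 646.72607421875), 5.463495254516602) line x = 658.3 + 0.0181 y
[430. 118.] [ 679. -379.   30.] [ 747. -309.   84.]
[364. 152.] [ 553. -185.   30.] [646. -73. 130.]
[202. 149.] [585. 333.  34.] [656. 420. 104.]
[274. 155.] [550.  92.  30.] [638. 200. 128.]
[441. 164.] [ 525. -420.   30.] [ 619. -327.   64.]
[320. 156.] [589.  -7.  30.] [610.  15.  65.]
[210. 193.] [447. 319.  30.] [507. 379. 124.]
[440. 201.] [ 418. -394.   30.] [ 479. -334.   82.]
[320. 196.] [458.  -6.  30.] [485.  19.  47.]
[399. 232.] [ 300. -285.   31.] [ 408. -169.  128.]
[343. 234.] [ 300. -110.   37.] [394. -10. 129.]
[0.15548442 0.52731177 0.23078132] [[-0.959  0.283 -0.001]
 [ 0.283  0.959 -0.001]
 [ 0.    -0.001 -1.   ]] 0.08535012384212981
```

View pics/crop.png

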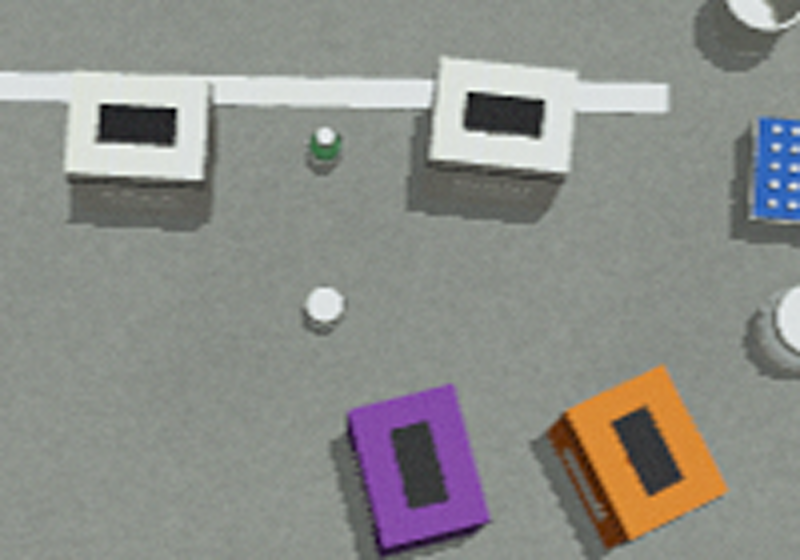

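The crop confirms two white boxes, the left at crop (138,125) and the right at (505,115). The vial is at (325,145), the pot at (325,305), and the coloured look-alikes stand apart. Now I'll move over the far side of the left box.

```bash
python3 -m pendant '[[[43,-32,0],0.019,0],[[43,-32,0],0.019,0],[[43,-32,0],0.019,0],[[43,-32,0],0.019,0],[[43,-32,0],0.019,0],[[43,-32,0],0.019,0],[[43,-32,0],0.019,0],[[43,-32,0],0.019,0],[[43,-32,0],0.019,0],[[43,-32,0],0.019,0],[[43,-32,0],0.019,0],[[43,-32,0],0.019,0]]' 40
sed -i 's/<.42)).astype/<.42)).astype/; s/(abs(P\[...,1\])<.4)/(P[...,1]>-.27)\&(P[...,1]<.33)/' tape.py; python3 tape.py | head -5
```

```text
time_s: 1.6
position: [0.6821, 0.1301, 0.2267]
tool_rot: [[-0.999, 0.045, -0.007], [0.045, 0.999, -0.004], [0.007, -0.004, -1.0]]
ft_force: [0.4, -0.3, 0.5]
grip_width: 0.0428
[237 138  21   7 138]
[291 139  57   8 365]
[383 140  22   8 149]
((657.6198120117188, 4.889007568359375), (549.826416015625, 26.184329986572266), 88.39665985107422) line x = 657.4 + 0.0312 y
[430. 118.] [ 679. -379.   30.] [ 747. -309.   84.]
```

```bash
python3 -m pendant '[[[-10,13,-20],0.015,0],[[0,0,-45],0,0],[[0,0,-40],0,0],[[0,0,-15],0,0],[[0,0,0],0,0]]'
```

```text
time_s: 2.22
position: [0.6745, 0.1394, 0.1008]
tool_rot: [[-0.999, 0.035, -0.009], [0.035, 0.999, -0.004], [0.009, -0.005, -1.0]]
ft_force: [0.1, -0.5, -0.4]
grip_width: 0.0423
```

```bash
python3 -m pendant '[[[-12,1,0],0.01,0],[[-10,1,-1],0,0],[[-8,0,0],0,0],[[-8,0,0],0,0],[[-8,0,0],0,0],[[-8,0,1],0,0]]'; python3 - <<'E'
from h import *
a,d=viewer.get_image('scene');save('s1.png',a[150:340,180:480].repeat(2,0).repeat(2,1))
E
```

```text
time_s: 2.98
position: [0.6219, 0.1416, 0.1074]
tool_rot: [[-1.0, 0.025, 0.004], [0.025, 1.0, -0.004], [-0.004, -0.004, -1.0]]
ft_force: [2.1, -0.6, 1.8]
grip_width: 0.0426
```

View pics/s1.png

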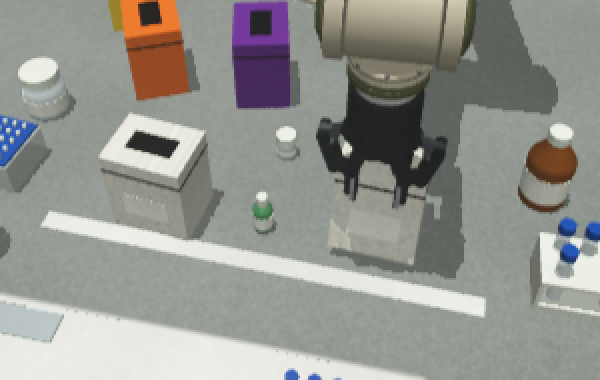

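The left box (image (375,215)) is tilting under the fingers, as intended. I'll keep pulling.

```bash
python3 -m pendant '[[[-10,0,1],0,0],[[-10,0,1],0,0],[[-10,0,1],0,0],[[-10,0,1],0,0],[[-10,0,1],0,0],[[-8,0,1],0,0],[[0,0,0],0,0],[[0,0,0],0,0]]'; python3 - <<'E'
from h import *
a,d=viewer.get_image('scene');save('s2.png',a[150:340,180:480].repeat(2,0).repeat(2,1))
E
```

```text
time_s: 4.03
position: [0.5573, 0.1417, 0.1131]
tool_rot: [[-1.0, 0.025, -0.001], [0.025, 1.0, -0.004], [0.001, -0.004, -1.0]]
ft_force: [-0.4, -0.1, 0.3]
grip_width: 0.0427
```

View pics/s2.png

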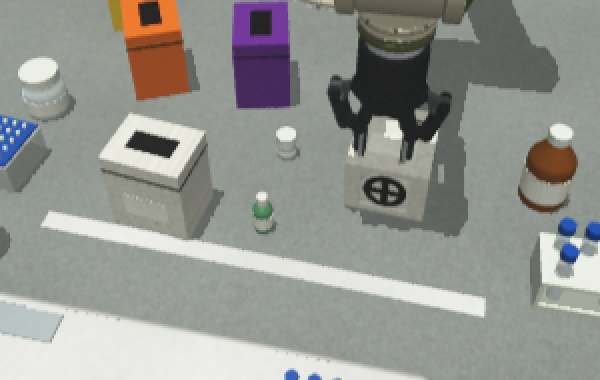

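The left box is down and its underside at (384,191) shows the ring and cross, so the left box is the stamped one. Next is the right box.

```bash
python3 -m pendant '[[[0,0,45],0,0],[[5,-5,50],0,0],[[20,-46,0],-0.016,0],[[20,-46,0],-0.016,0],[[20,-46,0],-0.016,0],[[20,-46,0],-0.016,0],[[20,-46,0],-0.016,0],[[18,-46,0],-0.016,0],[[0,0,0],0,0]]'
```

```text
time_s: 5.2
position: [0.6844, -0.1493, 0.2096]
tool_rot: [[-0.993, 0.122, -0.001], [0.122, 0.993, -0.004], [0.0, -0.005, -1.0]]
ft_force: [0.5, 0.9, -0.1]
grip_width: 0.0427
```

```bash
python3 -m pendant '[[[-9,11,-45],0,0],[[0,0,-45],0,0],[[0,0,-19],0,0],[[0,0,0],0,0]]'
```

```text
time_s: 5.7
position: [0.6751, -0.136, 0.0978]
tool_rot: [[-0.993, 0.121, 0.0], [0.121, 0.993, -0.004], [-0.001, -0.004, -1.0]]
ft_force: [0.0, -0.6, 0.7]
grip_width: 0.0427
```

```bash
python3 -m pendant '[[[-10,1,1],0,0],[[-8,1,1],0,0],[[-8,1,1],0,0],[[-8,1,0],0,0],[[-8,1,0],0,0],[[-8,1,1],0,0],[[-10,1,1],0,0],[[-10,1,1],0,0],[[-10,1,1],0,0]]';python3 -m pendant '[[[-10,1,1],0,0],[[-10,1,1],0,0],[[-8,1,1],0,0],[[0,0,0],0,0],[[0,0,0],0,0],[[0,0,0],0,0]]'; python3 - <<'E'
from h import *
a,d=viewer.get_image('scene');save('s3.png',a[150:340,180:480].repeat(2,0).repeat(2,1))
E
```

```text
time_s: 6.82
position: [0.5919, -0.1264, 0.1107]
tool_rot: [[-0.993, 0.12, 0.01], [0.12, 0.993, -0.007], [-0.011, -0.006, -1.0]]
ft_force: [-0.2, -0.2, -0.3]
grip_width: 0.0427
time_s: 7.58
position: [0.5605, -0.1229, 0.113]
tool_rot: [[-0.993, 0.12, 0.007], [0.12, 0.993, -0.006], [-0.008, -0.005, -1.0]]
ft_force: [0.2, 0.5, 0.0]
grip_width: 0.0429
```

View pics/s3.png

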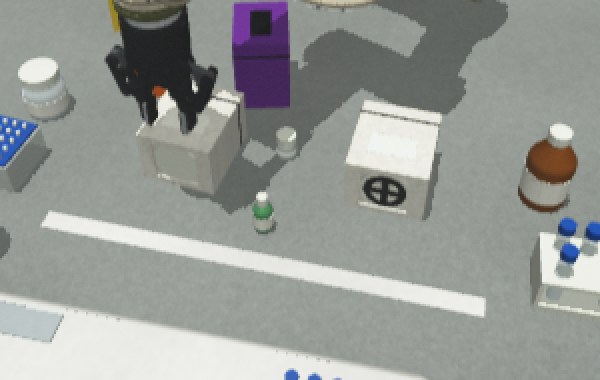

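Both boxes are down. The right underside at (180,165) is blank and the left at (384,191) is stamped. Now I'll lift clear and measure the stamped box.

```bash
python3 -m pendant '[[[0,0,50],0,0],[[0,0,50],0,0],[[-30,10,0],0,0],[[-30,0,0],0,0]]'; cat > m.py <<'E'
from h import *
for n in('top','scene'):
    a,d=viewer.get_image(n);P=pts(n,d)
    for k,s in(('L',1),('R',-1)):
        m=(d>0)&(abs(P[...,2]-.08)<.006)&(a.min(-1)>120)&(abs(P[...,1]-.135*s)<.09)&(P[...,0]>.38)&(P[...,0]<.82)
        _,l,st,c=cv2.connectedComponentsWithStats(m.astype(np.uint8))
        if len(st)<2: continue
        i=1+st[1:,4].argmax();q=P[l==i]
        print(n,k,st[i,4],cv2.minAreaRect((q[:,:2]*1000).astype(np.float32)),(q.min(0)*1000).round(),(q.max(0)*1000).round())
E
python3 m.py
```

```text
time_s: 8.12
position: [0.5006, -0.1128, 0.215]
tool_rot: [[-0.993, 0.119, 0.007], [0.119, 0.993, -0.006], [-0.007, -0.005, -1.0]]
ft_force: [0.1, 0.4, 0.3]
grip_width: 0.0428
top L 1213 ((489.7215881347656, 153.3252410888672), (104.769775390625, 121.00277709960938), 86.22772979736328) [428.  98.  74.] [553. 208.  86.]
top R 20 ((522.7433471679688, -164.12876892089844), (15.326059341430664, 17.501474380493164), 87.06031799316406) [ 514. -172.   75.] [ 531. -156.   85.]
scene L 1438 ((491.36737060546875, 152.00225830078125), (103.96940612792969, 124.04984283447266), 86.13355255126953) [426.  96.  74.] [555. 207.  85.]
scene R 1244 ((500.2937316894531, -118.8757553100586), (105.51081085205078, 124.61383056640625), 82.88859558105469) [ 435. -177.   74.] [566. -61.  86.]
```

```bash
python3 -m pendant '[[[-20,44,0],0.009,0],[[-20,44,0],0.009,0],[[-20,44,0],0.009,0],[[-20,44,0],0.009,0],[[-20,44,0],0.009,0],[[-18,44,0],0.009,0],[[0,0,0],0,0]]'
```

```text
time_s: 9.1
position: [0.3821, 0.1581, 0.2155]
tool_rot: [[-0.998, 0.067, 0.01], [0.067, 0.998, -0.005], [-0.01, -0.004, -1.0]]
ft_force: [1.2, -0.2, 0.1]
grip_width: 0.0428
```

```bash
python3 -m pendant '[[[0,0,-45],0,0],[[0,0,-45],0,0],[[0,0,-45],0,0],[[0,0,-35],0,0],[[0,0,-6],0,0],[[0,0,0],0,0]]' && python3 -m pendant '[[[12,-1,0],0,0],[[10,-1,0],0,0],[[8,-1,0],0,0],[[8,0,0],0,0],[[8,-1,0],0,0],[[8,0,0],0,0]]'; python3 m.py
```

```text
time_s: 9.85
position: [0.3889, 0.1564, 0.0358]
tool_rot: [[-0.997, 0.07, 0.018], [0.07, 0.998, -0.005], [-0.018, -0.004, -1.0]]
ft_force: [0.1, -0.2, 0.9]
grip_width: 0.0423
time_s: 10.6
position: [0.4476, 0.1521, 0.0386]
tool_rot: [[-0.997, 0.07, 0.022], [0.07, 0.998, -0.005], [-0.022, -0.003, -1.0]]
ft_force: [-2.2, -0.2, -1.2]
grip_width: 0.0429
top L 369 ((554.62548828125, 148.81301879882812), (105.30079650878906, 47.99727249145508), 84.91641998291016) [526.  95.  74.] [581. 201.  86.]
top R 1207 ((498.35595703125, -117.66375732421875), (104.15897369384766, 120.6409912109375), 82.8226318359375) [ 434. -175.   74.] [563. -60.  86.]
scene L 1510 ((520.4964599609375, 149.9935760498047), (103.90802764892578, 123.72938537597656), 86.33056640625) [456.  95.  74.] [584. 206.  86.]
scene R 1296 ((500.9405822753906, -119.50773620605469), (105.96035766601562, 124.83245849609375), 82.99996185302734) [ 436. -177.   74.] [567. -60.  85.]
```

```bash
python3 -m pendant '[[[11,-1,-1],0,0],[[11,0,-1],0,0],[[11,-1,0],0,0],[[11,0,-1],0,0],[[11,-1,0],0,0],[[11,0,-1],0,0],[[11,-1,0],0,0],[[11,0,-1],0,0],[[11,-1,0],0,0],[[11,0,0],0,0]]'; python3 m.py
```

```text
time_s: 11.95
position: [0.5623, 0.1473, 0.0357]
tool_rot: [[-0.997, 0.069, 0.017], [0.069, 0.998, -0.004], [-0.017, -0.003, -1.0]]
ft_force: [-3.5, 0.9, 3.4]
grip_width: 0.0428
top L 149 ((682.9556884765625, 141.1073455810547), (106.26995086669922, 33.508365631103516), 78.3995361328125) [656.  92.  74.] [696. 193.  86.]
top R 1195 ((499.0792236328125, -117.72789001464844), (103.94026947021484, 121.19734191894531), 82.97769927978516) [ 433. -176.   74.] [564. -60.  86.]
scene L 1960 ((636.384765625, 144.76600646972656), (104.08705139160156, 121.95330047607422), 86.333251953125) [574.  90.  74.] [700. 200.  86.]
scene R 1290 ((499.99859619140625, -118.76980590820312), (105.8961181640625, 123.79466247558594), 82.82647705078125) [ 436. -177.   74.] [566. -61.  86.]
```

Another 25 mm of pushing centres it on the tape. Then I'll back off and rise.

```bash
python3 -m pendant '[[[9,-1,0],0,0],[[8,0,0],0,0],[[6,0,0],0,0],[[0,0,0],0,0],[[-15,1,0],0,0],[[-30,1,0],0,0],[[-20,0,10],0,0],[[0,0,45],0,0],[[0,0,50],0,0],[[0,0,50],0,0],[[-30,0,20],0,0],[[0,0,0],0,0]]'; python3 m.py; python3 - <<'E'
from h import *
a,d=viewer.get_image('scene');save('s4.png',a[100:380,120:540].repeat(1,0));
b,e=viewer.get_image('top');np.savez('i0.npz',a=a,d=d,b=b,e=e)
E
python3 tape.py
```

```text
time_s: 13.55
position: [0.491, 0.1478, 0.2144]
tool_rot: [[-0.997, 0.07, 0.025], [0.07, 0.998, -0.005], [-0.025, -0.003, -1.0]]
ft_force: [0.4, 0.6, -0.1]
grip_width: 0.0427
top L 571 ((671.1987915039062, 144.36245727539062), (104.79972839355469, 94.56299591064453), 85.88670349121094) [621.  90.  74.] [721. 197.  86.]
top R 1203 ((498.5369873046875, -117.72837829589844), (104.12077331542969, 120.1685791015625), 83.12651062011719) [ 433. -176.   74.] [564. -60.  86.]
scene L 2106 ((658.8701171875, 143.9232940673828), (104.33747100830078, 122.56476593017578), 86.1720199584961) [596.  89.  74.] [723. 200.  86.]
scene R 1293 ((499.8104248046875, -118.49696350097656), (104.82553100585938, 124.48794555664062), 83.37835693359375) [ 435. -177.   74.] [567. -61.  86.]
[294 139 111   9 732]
((655.119873046875, -89.43553161621094), (360.5333251953125, 26.623735427856445), 88.17847442626953) line x = 657.7 + 0.0305 y
[430. 118.] [ 679. -379.   30.] [ 748. -308.   85.]
[259. 174.] [300.  79.  31.] [722. 219. 599.]
[202. 149.] [584. 333.  31.] [657. 420. 107.]
[441. 164.] [ 523. -420.   30.] [ 620. -326.   63.]
[320. 156.] [590.  -7.  30.] [610.  15.  63.]
[360. 186.] [ 432. -175.   30.] [563. -60.  89.]
[210. 194.] [447. 319.  30.] [508. 378. 126.]
[440. 201.] [ 418. -393.   30.] [ 479. -335.   81.]
[320. 196.] [458.  -6.  31.] [484.  19.  48.]
[399. 232.] [ 300. -285.   31.] [ 407. -169.  130.]
[343. 234.] [ 300. -111.   32.] [395. -10. 129.]
```

View pics/s4.png

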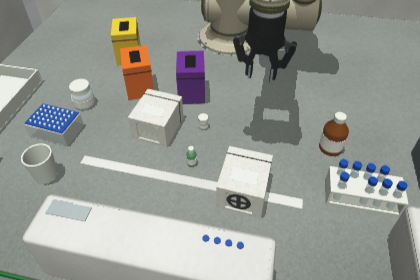

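The stamped box at (245,182) lies across the tape. The plain box at (157,117) lies on the robot's side, the bystanders haven't moved and the arm is clear.

```bash
python3 -c "
from h import *
print(ticket.close_job())"
```

```text
the job is handed in; nothing more can be done
None
```

The job is done and handed in at about 14 s of the 70 s allowed. I tipped the left box and then the right box towards the robot. The left box turned out to bear the ring and cross, so I pushed it about 170 mm away from the robot onto the tape.

The last checks before handing in showed:
- **Stamped box (left):** it is lying with its centre at x ≈ 0.659 m and spans about 0.60 to 0.72 m. The tape runs from about 0.65 to 0.675 m there, so the box lies across it with part on each side.
- **Plain box (right):** it is lying at x ≈ 0.43 to 0.57 m, wholly on the robot's side of the tape.
- **Bystanders:** all those I measured are within about 1–3 mm of where they started. The yellow look-alike was outside that measurement and looked unmoved in the picture.
- **Robot:** it was clear at z ≈ 0.21 m, and the wrist force readings at the end of each move were no more than about 5 N.

One disagreement: the top camera put the stamped box's centre at x ≈ 0.671 m, because the arm hid part of it. The scene camera saw the whole box and gave 0.659 m, which is the figure I used. No check failed.

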